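# Unscrew the left-hand-threaded lid of a centrifuge rotor and set it on its rest

### The arm

A 6-joint arm with a two-finger parallel gripper is mounted at the origin on the work surface. World frame = base frame: x ahead of the robot, y to its left, z up, the work surface at z = 0. Lengths are in m, angles in rad, forces in N, time in s.
With the tool pointing down it reaches from about 0.375 to 0.975 m from the base axis. Payload 3.8 kg.
Tool frame: the origin (TCP) lies at the very end of the fingers, on their centre line; the grasp point (between the pads) lies 19 mm behind it (env.grasp_offset is the distance from the TCP to the grasp point, in m); y points along the fingers, z is the direction in which the jaws open and shut, and the axes are right-handed (so a half turn about y gives the same grasp; the last joint's range is limited). The gripper opens to 88 mm and grips with 3 to 60 N. Pads are 18 mm wide; open, the fingers measure 123 mm over their backs; the gripper's body (75 mm by 187 mm) begins 45 mm behind the grasp point.
Start: joints at [1.25, 0.264, 1.604, -0, 1.274, -0.037], TCP at [0.189, 0.648, 0.239] pointing down, gripper open.
Joint ranges: [-2.63, 2.63], [-0.94, 2.18], [0.31, 2.57], [-1.31, 4.45], [0, 2.66], [-2.55, 2.55]. Speed limits (rad/s): [2.57, 2.57, 3.14, 3.14, 3.14, 3.14].

### API

Orientations are given as a rotation vector (axis times angle).
In Python, from cell import env, eyes gives the robot as it stands.
- The arm moves only by the tool apply_moves, never from a script. Its argument "commands" is a list of rows, each an object with "dp": the shift along the world's x, y, z in cm, a list of three; "rot": the turn, a rotation vector about the world's x, y, z in degrees, a list of three; "fingers": the finger opening in cm, from 0 to 8.81. In form: [{"dp": [x, y, z], "rot": [rx, ry, rz], "fingers": fingers}, ...]. A call has 1 to 5 rows; each row is the pose to reach, as a shift and turn from the pose commanded when the call began; what a row does not reach only later rows make up. A row lasts 1/12 s, in which the tool goes at most 41.7 mm and 7.16 degrees, less where a joint would pass 70% of its speed; a pose out of reach is approached as far as the arm can. A call with a gripper value outside its range is refused whole. The fingers move at their own pace and stop on an object; "squeeze" is the grip in N (left out, the last holds). Time passes only in rows, so rows that repeat a pose let the fingers close. It gives the time, the measured TCP pose, the force and the opening at its end, in the units of the state.
- env.get_obs(): the state, without advancing time (a new reading comes with each control period).
- eyes.camera(name): name is "scene" or "top"; returns a dict with "img" (420x560x3 uint8, blue, green, red), "mtx" (3x3 intrinsics, pixels), "xyz" and "attitude" of the camera in the world. Camera axes: x right, y down, z forward; pixel columns grow to the right and rows downward; lengths in m; the calibration is good to about 2 mm. A picture is of the moment at which its call begins. There is no depth.
- env.finish_job(): hands the job in, once; it reports no verdict.
The state is a dict: "time_s": time; "joint_pos": joint angles; "joint_vel": joint speeds; "joint_torque": joint torques, N m; "ee_pos": TCP position; "orientation": TCP orientation; "wrist_force": force on the tool from outside, world axes, zero at the start; "moment": the same for the moment, N m; "opening": finger opening in m.
Only numpy, scipy, OpenCV 4.12 (cv2) and the standard library are available. Lean on these libraries where they do the work, as an engineer would, in place of code of your own. Each camera call takes 0.05 s, during which the arm holds its last target. There are 200 camera calls.

### The job

Open the centrifuge rotor so that its tubes can be unloaded: its blue lid is done up on a left-hand thread, so loosen it by turning the orange knob clockwise (seen from above), feeling that it comes loose and is not tightening, and feeling for the point where the thread lets go. Then lift the lid off and lay it flat on the white lid-rest ring and let go. Be gentle: do not wrench the rotor round in its stand, do not pull hard on the lid while the thread still holds it, and leave everything else on the bench alone.

Things in the scene. Friction and masses are not known exactly. Their poses are not given: they have to be found in the camera images.
- lid_knob (a point): Knob of the rotor lid: an orange upright bar on the lid's axis, 52 mm long (along x), 14 mm thick (along y). This point is the place to pinch it: 15 mm below the bar's top, 23 mm above the blue lid, 31 mm above the underside of the lid; an orange collar (38 mm across, 3 mm high) rings the bar's foot. z up along the axis.
- rotor (a joint): How far the rotor has been wrenched round in its stand (rad, 0 at the start, positive anticlockwise from above). It is held there by friction and slips above about 0.75 N m; loosening the lid takes about 0.1 to 0.5 N m, least near release. Pulling a lid that the thread still holds meets a hard stop within 2 mm.
- rotor_top (a point): Centre of the rim of the dark rotor (128 mm across), on the thread's axis, 79 mm above the bench; z up. How far the lid was done up is unknown: the thread lets go after 0.7 to 2.1 rad of turning; the lid then springs up 1 mm and lifts off by its weight alone, but only over the next 0.25 rad: beyond, its lugs meet a hard stop; turn back a little to lift.
- stand: Grey and aluminium bench stand (132 mm across, 30 mm high, fixed to the bench) that carries the rotor; origin at the centre of its underside.
- lid: The rotor lid, a blue disc 124 mm across, about 170 g; origin on its axis at the underside of the disc, axes as for the knob. A spigot with two thread lugs (24 mm from the axis) hangs 24 mm below. LEFT-HAND quick thread: clockwise from above (yaw falling) loosens, and a sprung seal lifts the lid 2.2 mm per rad; anticlockwise tightens. Let go part-way, it stays.
- rest_top (a point): Centre of the top of the white lid-rest ring: outside diameter 84 mm, bore 62 mm, 34 mm high, fixed to the bench. The lid's spigot and lugs hang in the bore while the blue disc lies flat on the ring; z up.
- flask_a: Clear culture flask with orange cap, lying flat, 136 x 80 x 34 mm; bystander.
- flask_b: Another such flask; bystander.
- tube_rack: Blue rack of capped tubes, 90 x 200 mm, 82 mm high; bystander.
- dish: Clear culture dish, 58 mm across, 14 mm high; bystander.
- ethanol_bottle: White bottle, 68 mm across, 170 mm high; bystander.
- marker: Black and blue marker pen, 122 mm long, 12 mm thick; bystander.
- tip_box: Green pipette-tip box with clear cover, 120 x 85 mm, 91 mm high; bystander.
Not all that is in view belongs to the job. Of the things that look like the lid, the smaller one is meant. What is shaped like the stand but pink is not meant.

How it is judged:
On the way:
1. the unscrewed lid is lifted clear of the rotor, upright, over the stand (z of lid in the frame of rotor_top above 0.028 m and horizontal distance between lid and rotor_top below 0.08 m and angle between lid's own z axis and vertical below 0.2 rad), for 0.05 s.
At the end, for the whole second after the job is handed in: The lid lies at rest on the lid-rest ring, flat within 0.06 rad, its axis within 10 mm of the ring's and its underside within 3 mm of the ring's top, let go (horizontal distance between lid and rest_top below 0.01 m and z of lid in the frame of rest_top between -0.003 and 0.003 m and angle between lid's own z axis and vertical below 0.06 rad and linear speed of lid below 0.01 m/s); the robot touches nothing.
It fails at once if the rotor is wrenched round in its stand by more than 0.08 rad (value of joint rotor above 0.08 rad or value of joint rotor below -0.08 rad).
It fails at once if the lid is pulled, pushed or twisted against the rotor or stand with more than 80 N (contact force between lid and stand above 80 N).
It fails at once if a bystander is moved by more than 20 mm (distance of any of flask_a, flask_b, tube_rack, dish, ethanol_bottle, marker, tip_box from where it was at the start of the episode above 0.02 m).
It also fails if it takes over 70 s, if anything falls off the work surface, if the arm or the gripper's body presses on something with over 40 N, if the wrist force passes 120 N, or if a joint passes its speed limit or range.

## Working session

There is one attempt and no reset: what is moved stays moved. The work goes in short steps, Python scripts to look and compute and a tool call to move; the robot and the scene stay as the last step left them, time stands still between calls to the robot, and variables do not carry over. Pictures are saved under pics/ and viewed, about 8 in all and at most 12, crops included, and the job is handed in when it is done.

Besides the shell and the picture viewer there is one more tool, called after "Emit:" by a JSON object that holds its "name" and its "arguments", one argument or row to a line. apply_moves: Moves the arm, as the interface text tells. Its arguments: {"type":"object","properties":{"commands":{"type":"array"},"squeeze":{"type":"number"}},"required":["commands"]}

```bash
mkdir -p pics; ls; python3 - <<'E'
from cell import env, eyes
import cv2
o=env.get_obs(); print({k:o[k] for k in('time_s','ee_pos','orientation','wrist_force','moment','opening')})
for n in('scene','top'):
    c=eyes.camera(n); cv2.imwrite(f'pics/{n}0.png',c['img']); print(n,c['mtx'],c['xyz'],c['attitude'])
E
```

```text
pics
{'time_s': 0.0, 'ee_pos': array([0.18877809, 0.64731778, 0.23736464]), 'orientation': array([-1.56153193,  0.22310805, -0.22249752]), 'wrist_force': array([-0.06820289, -0.12360847, -0.60829761]), 'moment': array([-0.00528946, -0.02441227, -0.00300186]), 'opening': 0.08815941696509842}
scene [[391.28438206   0.         277.74932373]
 [  0.         391.28438206 202.92698431]
 [  0.           0.           1.        ]] [ 1.28457135 -0.30132863  0.8394671 ] [-2.00815191 -1.33253959  0.56390048]
top [[440.48816719   0.         278.5413412 ]
 [  0.         440.48816719 198.08814842]
 [  0.           0.           1.        ]] [0.46631475 0.01588896 1.45394483] [-2.23828424  2.17404223 -0.06742752]
```

View pics/scene0.png

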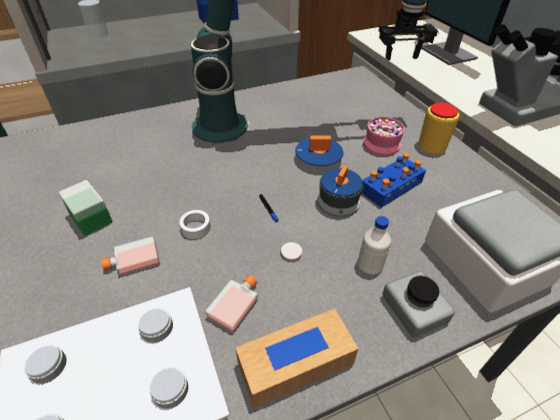

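View pics/top0.png

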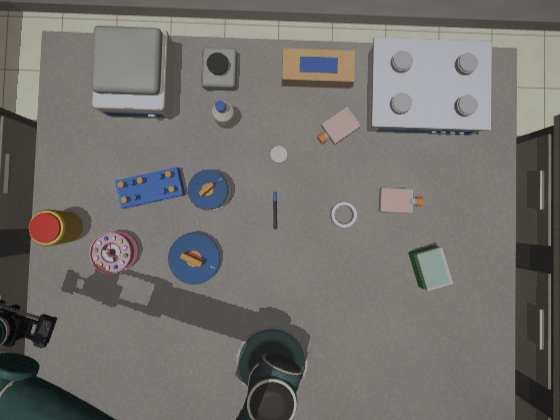

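```bash
cat > h.py <<'E'
from cell import env, eyes
import cv2, numpy as np
from scipy.spatial.transform import Rotation as R
def cam(n):
    c=eyes.camera(n); c['R']=R.from_rotvec(c['attitude']).as_matrix(); return c
def ray(c,uv,z):
    d=c['R']@np.linalg.inv(c['mtx'])@np.array([*uv,1.]); p=np.array(c['xyz']); return p+d*(z-p[2])/d[2]
def proj(c,p):
    q=c['mtx']@c['R'].T@(np.array(p)-c['xyz']); return q[:2]/q[2]
def blob(c,box,lo,hi):
    x0,y0,x1,y1=box; hsv=cv2.cvtColor(c['img'][y0:y1,x0:x1],cv2.COLOR_BGR2HSV)
    m=cv2.inRange(hsv,np.array(lo),np.array(hi)); n,l,s,ce=cv2.connectedComponentsWithStats(m)
    k=1+np.argmax(s[1:,4]); ct=max(cv2.findContours((l==k).astype('u1'),0,1)[0],key=cv2.contourArea)
    return ce[k]+[x0,y0],s[k,4],ct+np.array([x0,y0])
E
python3 - <<'E'
from h import *
t=cam('top'); s=cam('scene')
ims=[]
for c,b in((t,(178,160,238,220)),(s,(310,155,370,215)),(t,(314,185,374,245))):
    x0,y0,x1,y1=b; ims.append(cv2.resize(c['img'][y0:y1,x0:x1],(266,266),interpolation=cv2.INTER_CUBIC))
cv2.imwrite('pics/crops.png',np.hstack(ims))
B=((100,120,30),(125,255,255)); O=((3,140,90),(20,255,255)); W=((0,0,170),(180,60,255))
ce,a,ct=blob(t,(180,160,236,216),*B); (x,y),r=cv2.minEnclosingCircle(ct); e=cv2.fitEllipse(cv2.convexHull(ct))
print('lid',ce,a,(x,y),r,e, ray(t,e[0],.085), 'diam', np.linalg.norm(ray(t,(e[0][0]-e[1][0]/2,e[0][1]),.087)-ray(t,(e[0][0]+e[1][0]/2,e[0][1]),.087)))
ce,a,ct=blob(t,(180,160,236,216),*O); mr=cv2.minAreaRect(ct); print('knob top',ce,a,mr, ray(t,ce,.12)); 
b=cv2.boxPoints(mr); P=[ray(t,q,.125)[:2].round(4) for q in b]; print(P)
ce,a,ct=blob(s,(310,155,370,215),*O); mr=cv2.minAreaRect(ct); print('knob scene',ce,a,mr,ray(s,ce,.11))
ce,a,ct=blob(t,(320,190,370,240),*W); e=cv2.fitEllipse(cv2.convexHull(ct)); print('ring',ce,a,e,ray(t,e[0],.034),np.array(e[1])/440.5*1.42)
ce,a,ct=blob(s,(170,200,220,245),*W); e=cv2.fitEllipse(cv2.convexHull(ct)); print('ring s',e,ray(s,e[0],.025))
E
```

```text
lid [207.20501636 189.7568157 ] 917 (207.38763427734375, 189.5842742919922) 19.168712615966797 ((207.34449768066406, 189.39488220214844), (37.66393280029297, 37.99884033203125), 71.42630004882812) [0.54888714 0.21666716 0.085     ] diam 0.11650463532330521
knob top [206.57142857 185.64285714] 14 ((206.34613037109375, 185.76922607421875), (1.1094005107879639, 10.816654205322266), 56.3099365234375) [0.55807958 0.21427649 0.12      ]
[array([0.5492, 0.2284]), array([0.5682, 0.202 ]), array([0.5654, 0.2   ]), array([0.5465, 0.2264])]
knob scene [342.14864865 175.9527027 ] 148 ((341.5, 175.0), (18.0, 11.0), 90.0) [0.55544687 0.2119529  0.11      ]
ring [343.80645161 214.28387097] 155 ((343.6914978027344, 214.18429565429688), (23.906963348388672, 24.81036949157715), 104.1169204711914) [ 0.48489152 -0.21781073  0.034     ] [0.07706671 0.07997894]
ring s ((193.84487915039062, 220.07228088378906), (21.788894653320312, 30.697858810424805), 77.28070068359375) [ 0.47794134 -0.21908528  0.025     ]
```

View pics/crops.png

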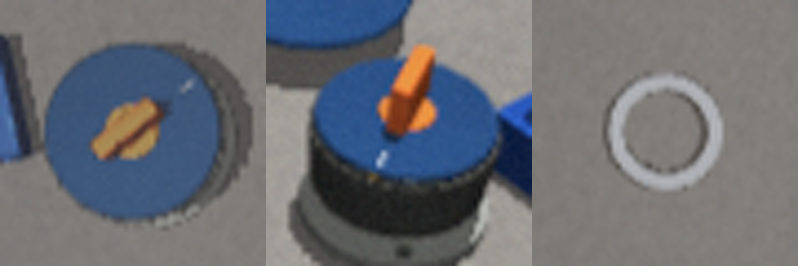

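```bash
cat > fit.py <<'E'
from h import *
from scipy.optimize import minimize
K=8
def circ(r,z,n=40): a=np.linspace(0,2*np.pi,n); return np.c_[r*np.cos(a),r*np.sin(a),0*a+z]
def parts(z0):
    bar=np.array([[x,y,z] for x in(-.026,.026) for y in(-.007,.007) for z in(.011,.046)])
    return [bar,np.r_[circ(.019,.008),circ(.019,.011)]],np.r_[circ(.062,0),circ(.062,.008)]
def mask(c,b,lo,hi):
    x0,y0,x1,y1=b; im=cv2.resize(c['img'][y0:y1,x0:x1],None,fx=K,fy=K,interpolation=cv2.INTER_CUBIC)
    return cv2.inRange(cv2.cvtColor(im,cv2.COLOR_BGR2HSV),np.array(lo),np.array(hi))>0
def draw(c,b,pl,p,z0,sh):
    Rz=R.from_euler('z',p[2]).as_matrix(); m=np.zeros(sh,'u1')
    for q in pl:
        w=q@Rz.T+[p[0],p[1],z0]; uv=np.array([proj(c,x) for x in w]); uv=(uv+.5-np.array(b[:2]))*K-.5
        cv2.fillConvexPoly(m,cv2.convexHull(np.round(uv).astype(np.int32)),1)
    return m>0
def run(views,p0,z0):
    O=((3,90,90),(25,255,255)); Bl=((100,110,30),(125,255,255))
    bar,disc=parts(z0); M=[]
    for c,b in views:
        o=mask(c,b,*O); l=mask(c,b,*Bl)|o
        n,L,s,_=cv2.connectedComponentsWithStats(l.astype('u1')); u=((proj(c,[p0[0],p0[1],z0+.02])-b[:2])*K).astype(int)
        k=L[u[1],u[0]]; k=k or 1+np.argmax(s[1:,4]); l=L==k; o&=l
        M.append((c,b,o,l))
    def cost(p,detail=False):
        v=[]
        for c,b,o,l in M:
            d=draw(c,b,bar,p,z0,o.shape); D=draw(c,b,[disc]+bar,p,z0,o.shape)
            v+=[1-(d&o).sum()/(d|o).sum(),1-(D&l).sum()/(D|l).sum()]
        return v if detail else sum(v)
    best=min((minimize(cost,[p0[0],p0[1],y],method='Nelder-Mead',options=dict(initial_simplex=[[p0[0],p0[1],y],[p0[0]+.006,p0[1],y],[p0[0],p0[1]+.006,y],[p0[0],p0[1],y+.3]])) for y in (p0[2] if len(np.shape(p0[2])) else [p0[2]])),key=lambda r:r.fun)
    return best.x,np.round(cost(best.x,True),3)
E
python3 - <<'E'
from fit import *
t=cam('top'); s=cam('scene'); V=[(t,(178,160,238,220)),(s,(312,155,372,225))]
ys=[-1,-.5,0,.5,1,1.5]
for z0 in (.079,.082): print(z0,run(V,(.549,.216,ys),z0),[run([v],(.549,.216,ys),z0) for v in V])
o=env.get_obs(); print(R.from_rotvec(o['orientation']).as_matrix().round(3))
for n,c,b in(('t',t,(314,185,374,245)),('s',s,(170,200,220,250))):
    x0,y0,x1,y1=b; im=cv2.resize(c['img'][y0:y1,x0:x1],None,fx=8,fy=8,interpolation=cv2.INTER_CUBIC)
    m=cv2.inRange(cv2.cvtColor(im,cv2.COLOR_BGR2HSV),np.array((0,0,145)),np.array((180,50,255)))
    ct=max(cv2.findContours(m,0,1)[0],key=cv2.contourArea); e=cv2.fitEllipse(ct)
    h=cv2.findContours(m,cv2.RETR_CCOMP,1); inn=[q for q,hh in zip(h[0],h[1][0]) if hh[3]>=0]
    ee=[((np.array(q[0])+.5)/8-.5+[x0,y0],np.array(q[1])/8) for q in [e]+[cv2.fitEllipse(max(inn,key=len))]]
    print(n,[(u,d,ray(c,u,.034)) for u,d in ee])
E
```

```text
0.079 (array([ 0.54810883,  0.21709682, -0.80296662]), array([0.186, 0.897, 0.091, 0.841])) [(array([ 0.54960532,  0.21676268, -0.80359298]), array([0.178, 0.897])), (array([ 0.54692746,  0.21734889, -0.79796315]), array([0.08, 0.84]))]
0.082 (array([ 0.5497554 ,  0.21560755, -0.80140519]), array([0.182, 0.897, 0.088, 0.841])) [(array([ 0.54922061,  0.21637346, -0.85897602]), array([0.179, 0.897])), (array([ 0.5496965 ,  0.21544202, -0.79515446]), array([0.086, 0.841]))]
[[ 0.96  -0.     0.28 ]
 [-0.28  -0.001  0.96 ]
 [-0.    -1.    -0.001]]
t [(array([343.87122536, 214.35214996]), array([25.32777214, 25.85859108]), array([ 0.48436663, -0.21840448,  0.034     ])), (array([343.81681252, 214.31760979]), array([19.39826775, 19.49843597]), array([ 0.48447301, -0.21822588,  0.034     ]))]
s [(array([194.5, 224.5]), array([59.01306915, 59.01306915]), array([ 0.50437554, -0.22253877,  0.034     ])), (array([194.88300705, 230.45756149]), array([19.54295349, 31.02949524]), array([ 0.52681134, -0.2271443 ,  0.034     ]))]
```

Emit:
{"name": "apply_moves", "arguments": {
  "commands": [
    {"dp": [2.4,-2.9,0],"rot": [0,0,-2],"fingers": 8.8},
    {"dp": [4.8,-5.8,0],"rot": [0,0,-4],"fingers": 8.8},
    {"dp": [7.2,-8.7,0],"rot": [0,0,-6],"fingers": 8.8},
    {"dp": [9.6,-11.6,0],"rot": [0,0,-8],"fingers": 8.8},
    {"dp": [12,-14.4,0],"rot": [0,0,-10],"fingers": 8.8}
  ]
}}

```text
time_s: 0.72
ee_pos: [0.3097, 0.5025, 0.2387]
orientation: [-1.541, 0.36, -0.36]
wrist_force: [1.0, 0.8, -0.7]
opening: 0.0882
```

Emit:
{"name": "apply_moves", "arguments": {
  "commands": [
    {"dp": [2.4,-2.9,0],"rot": [0,0,-2],"fingers": 8.8},
    {"dp": [4.8,-5.8,0],"rot": [0,0,-4],"fingers": 8.8},
    {"dp": [7.2,-8.7,0],"rot": [0,0,-6],"fingers": 8.8},
    {"dp": [9.6,-11.6,0],"rot": [0,0,-8],"fingers": 8.8},
    {"dp": [12,-14.4,0],"rot": [0,0,-10],"fingers": 8.8}
  ]
}}

```text
time_s: 1.13
ee_pos: [0.4298, 0.3583, 0.2389]
orientation: [-1.513, 0.497, -0.497]
wrist_force: [1.0, 0.4, -0.3]
opening: 0.0882
```

Emit:
{"name": "apply_moves", "arguments": {
  "commands": [
    {"dp": [2.4,-2.9,0],"rot": [0,0,-2],"fingers": 8.8},
    {"dp": [4.8,-5.8,0],"rot": [0,0,-4],"fingers": 8.8},
    {"dp": [7.2,-8.7,0],"rot": [0,0,-6],"fingers": 8.8},
    {"dp": [9.6,-11.6,0],"rot": [0,0,-8],"fingers": 8.8},
    {"dp": [12,-14.3,0],"rot": [0,0,-9.6],"fingers": 8.8}
  ]
}}

```text
time_s: 1.55
ee_pos: [0.5499, 0.2151, 0.2389]
orientation: [-1.478, 0.627, -0.627]
wrist_force: [-0.3, -0.3, -0.2]
opening: 0.0881
```

Emit:
{"name": "apply_moves", "arguments": {
  "commands": [
    {"dp": [0,0,0],"rot": [0,0,0],"fingers": 8.8},
    {"dp": [0,0,0],"rot": [0,0,0],"fingers": 8.8}
  ]
}}

```text
time_s: 1.72
ee_pos: [0.5499, 0.2154, 0.2385]
orientation: [-1.478, 0.629, -0.628]
wrist_force: [-0.6, 0.5, 0.1]
opening: 0.0876
```

Emit:
{"name": "apply_moves", "arguments": {
  "commands": [
    {"dp": [-0.1,0.1,-3],"rot": [0,0,0],"fingers": 8.8},
    {"dp": [-0.1,0.1,-6],"rot": [0,0,0],"fingers": 8.8},
    {"dp": [-0.1,0.1,-8],"rot": [0,0,0],"fingers": 8.8},
    {"dp": [-0.1,0.1,-9],"rot": [0,0,0],"fingers": 8.8},
    {"dp": [-0.1,0.1,-9.5],"rot": [0,0,0],"fingers": 8.8}
  ]
}}

```text
time_s: 2.13
ee_pos: [0.5459, 0.2187, 0.1416]
orientation: [-1.481, 0.627, -0.622]
wrist_force: [-0.5, -0.4, 0.8]
opening: 0.0884
```

```bash
python3 - <<'E'
from fit import *
t=cam('top'); s=cam('scene')
o=env.get_obs(); print(o['time_s'],o['ee_pos'],R.from_rotvec(o['orientation']).as_matrix().round(3)[:,2],o['joint_pos'].round(3))
cr=lambda c,b:cv2.resize(c['img'][b[1]:b[3],b[0]:b[2]],(400,400),interpolation=cv2.INTER_CUBIC)
cv2.imwrite('pics/c2.png',np.hstack([cr(t,(168,150,248,230)),cr(s,(300,130,380,210))]))
E
```

```text
2.2333 [0.54728241 0.21874567 0.14337955] [ 0.717  0.697 -0.001] [ 0.338  0.182  1.887  0.     1.074 -0.434]
```

View pics/c2.png

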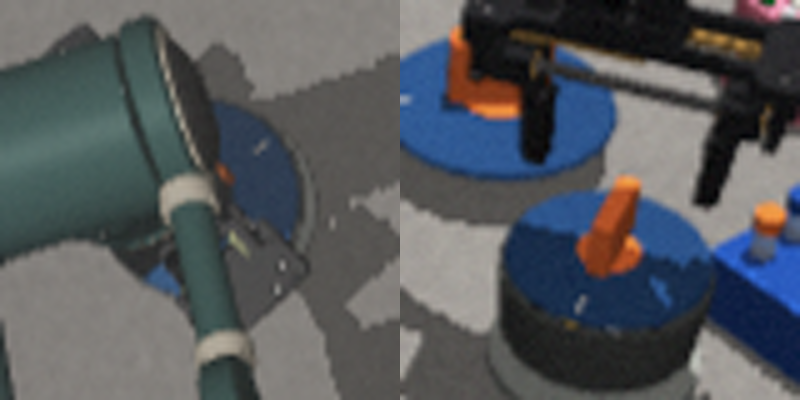

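Emit:
{"name": "apply_moves", "arguments": {
  "commands": [
    {"dp": [0.1,-0.1,-1],"rot": [0,0,0],"fingers": 8.8},
    {"dp": [0.1,-0.1,-2],"rot": [0,0,0],"fingers": 8.8},
    {"dp": [0.1,-0.1,-3],"rot": [0,0,0],"fingers": 8.8},
    {"dp": [0.1,-0.1,-4],"rot": [0,0,0],"fingers": 8.8},
    {"dp": [0.1,-0.1,-4.6],"rot": [0,0,0],"fingers": 8.8}
  ]
}}

```text
time_s: 2.65
ee_pos: [0.5482, 0.2166, 0.096]
orientation: [-1.48, 0.627, -0.625]
wrist_force: [0.5, -0.4, -0.8]
opening: 0.088
```

Emit:
{"name": "apply_moves", "arguments": {
  "commands": [
    {"dp": [0,0,0],"rot": [0,0,0],"fingers": 5},
    {"dp": [0,0,0],"rot": [0,0,0],"fingers": 3},
    {"dp": [0,0,0],"rot": [0,0,0],"fingers": 3}
  ],
  "squeeze": 5
}}

```text
time_s: 2.9
ee_pos: [0.5493, 0.217, 0.0979]
orientation: [-1.479, 0.625, -0.626]
wrist_force: [0.3, 0.4, 0.5]
opening: 0.0699
```

Emit:
{"name": "apply_moves", "arguments": {
  "commands": [
    {"dp": [0,0,-0.3],"rot": [0,0,0],"fingers": 3},
    {"dp": [0,0,-0.3],"rot": [0,0,0],"fingers": 2},
    {"dp": [0,0,-0.3],"rot": [0,0,0],"fingers": 1},
    {"dp": [0,0,-0.3],"rot": [0,0,0],"fingers": 0.5},
    {"dp": [0,0,-0.3],"rot": [0,0,0],"fingers": 0.5}
  ],
  "squeeze": 5
}}

```text
time_s: 3.32
ee_pos: [0.5491, 0.2171, 0.0949]
orientation: [-1.478, 0.625, -0.626]
wrist_force: [-0.5, -0.2, -0.6]
opening: 0.0364
```

Emit:
{"name": "apply_moves", "arguments": {
  "commands": [
    {"dp": [0,0,0],"rot": [0,0,0],"fingers": 0.5},
    {"dp": [0,0,0],"rot": [0,0,0],"fingers": 0.5},
    {"dp": [0,0,0],"rot": [0,0,0],"fingers": 0.5},
    {"dp": [0,0,0],"rot": [0,0,0],"fingers": 0.5}
  ],
  "squeeze": 5
}}

```text
time_s: 3.65
ee_pos: [0.5492, 0.2171, 0.0948]
orientation: [-1.478, 0.625, -0.626]
wrist_force: [-0.1, -0.1, -0.3]
opening: 0.0143
```

```bash
cat > st.py <<'E'
from h import *
o=env.get_obs(); z=R.from_rotvec(o['orientation']).as_matrix()[:,2]
print('t',round(o['time_s'],2),'p',(o['ee_pos']*1000).round(1),'jaw',round(np.degrees(np.arctan2(z[1],z[0])),1),'F',o['wrist_force'].round(1),'M',o['moment'].round(2),'op',round(o['opening']*1000,1),'q',o['joint_pos'].round(2))
E
python3 st.py
```

```text
t 3.65 p [549.2 217.1  94.8] jaw 44.1 F [-0.1 -0.1 -0.3] M [-0.07 -0.03 -0.05] op 14.3 q [ 0.33  0.23  1.92  0.    0.98 -0.44]
```

Emit:
{"name": "apply_moves", "arguments": {
  "commands": [
    {"dp": [0,0,0],"rot": [0,0,0],"fingers": 0.5},
    {"dp": [0,0,0],"rot": [0,0,0],"fingers": 0.5},
    {"dp": [0,0,0],"rot": [0,0,0],"fingers": 0.5}
  ],
  "squeeze": 20
}}

```text
time_s: 3.9
ee_pos: [0.5491, 0.2171, 0.0947]
orientation: [-1.478, 0.626, -0.626]
wrist_force: [0.3, 0.7, -1.1]
opening: 0.0141
```

```bash
python3 st.py
```

```text
t 3.9 p [549.1 217.1  94.7] jaw 44.1 F [ 0.3  0.7 -1.1] M [ 0.04 -0.07 -0.2 ] op 14.1 q [ 0.33  0.23  1.92  0.    0.98 -0.44]
```

Emit:
{"name": "apply_moves", "arguments": {
  "commands": [
    {"dp": [0,0,0],"rot": [0,0,0],"fingers": 0.5},
    {"dp": [0,0,0],"rot": [0,0,0],"fingers": 0.5},
    {"dp": [0,0,0],"rot": [0,0,0],"fingers": 0.5}
  ],
  "squeeze": 50
}}

```text
time_s: 4.15
ee_pos: [0.5491, 0.2171, 0.0947]
orientation: [-1.479, 0.625, -0.625]
wrist_force: [-0.2, 1.5, -0.5]
opening: 0.0134
```

```bash
python3 st.py
```

```text
t 4.15 p [549.1 217.1  94.7] jaw 44.2 F [-0.2  1.5 -0.5] M [ 0.11 -0.16 -0.01] op 13.4 q [ 0.33  0.23  1.92  0.    0.98 -0.44]
```

Emit:
{"name": "apply_moves", "arguments": {
  "commands": [
    {"dp": [0,0,0],"rot": [0,0,-1],"fingers": 0.5},
    {"dp": [0,0,0.01],"rot": [0,0,-2],"fingers": 0.5},
    {"dp": [0,0,0.01],"rot": [0,0,-3],"fingers": 0.5},
    {"dp": [0,0,0.02],"rot": [0,0,-4],"fingers": 0.5},
    {"dp": [0,0,0.02],"rot": [0,0,-5],"fingers": 0.5}
  ],
  "squeeze": 50
}}

```text
time_s: 4.57
ee_pos: [0.549, 0.217, 0.0949]
orientation: [-1.457, 0.694, -0.694]
wrist_force: [0.7, 1.3, -0.8]
opening: 0.0135
```

```bash
python3 st.py
```

```text
t 4.57 p [549.  217.   94.9] jaw 39.0 F [ 0.7  1.3 -0.8] M [ 0.13 -0.18  0.12] op 13.5 q [ 0.33  0.23  1.92  0.    0.98 -0.35]
```

Emit:
{"name": "apply_moves", "arguments": {
  "commands": [
    {"dp": [0,0,0.01],"rot": [0,0,-1],"fingers": 0.5},
    {"dp": [0,0,0.01],"rot": [0,0,-2],"fingers": 0.5},
    {"dp": [0,0,0.02],"rot": [0,0,-3],"fingers": 0.5},
    {"dp": [0,0,0.02],"rot": [0,0,-4],"fingers": 0.5},
    {"dp": [0,0,0.02],"rot": [0,0,-5],"fingers": 0.5}
  ]
}}

```text
time_s: 4.98
ee_pos: [0.5488, 0.2169, 0.0951]
orientation: [-1.434, 0.762, -0.761]
wrist_force: [0.7, 0.5, -0.1]
opening: 0.0131
```

```bash
python3 st.py
```

```text
t 4.98 p [548.8 216.9  95.1] jaw 34.0 F [ 0.7  0.5 -0.1] M [ 0.01 -0.05  0.16] op 13.1 q [ 0.33  0.23  1.92 -0.    0.98 -0.26]
```

Emit:
{"name": "apply_moves", "arguments": {
  "commands": [
    {"dp": [0,0,0.01],"rot": [0,0,-2],"fingers": 0.5},
    {"dp": [0,0,0.02],"rot": [0,0,-4],"fingers": 0.5},
    {"dp": [0,0,0.02],"rot": [0,0,-6],"fingers": 0.5},
    {"dp": [0,0,0.03],"rot": [0,0,-8],"fingers": 0.5},
    {"dp": [0,0,0.04],"rot": [0,0,-10],"fingers": 0.5}
  ]
}}

```text
time_s: 5.4
ee_pos: [0.5483, 0.2167, 0.0954]
orientation: [-1.38, 0.896, -0.895]
wrist_force: [-0.5, 0.6, 0.0]
opening: 0.0133
```

```bash
python3 st.py
```

```text
t 5.4 p [548.3 216.7  95.4] jaw 24.0 F [-0.5  0.6  0. ] M [-0.12  0.11  0.14] op 13.3 q [ 0.33  0.23  1.92 -0.    0.99 -0.08]
```

Emit:
{"name": "apply_moves", "arguments": {
  "commands": [
    {"dp": [0,0,0.01],"rot": [0,0,-2],"fingers": 0.5},
    {"dp": [0,0,0.02],"rot": [0,0,-4],"fingers": 0.5},
    {"dp": [0,0,0.02],"rot": [0,0,-6],"fingers": 0.5},
    {"dp": [0,0,0.03],"rot": [0,0,-8],"fingers": 0.5},
    {"dp": [0,0,0.04],"rot": [0,0,-10],"fingers": 0.5}
  ]
}}

```text
time_s: 5.82
ee_pos: [0.5487, 0.2167, 0.0958]
orientation: [-1.316, 1.028, -1.027]
wrist_force: [0.5, 1.0, 0.5]
opening: 0.0134
```

```bash
cat > av.py <<'E'
from h import *
L=[]
for i in range(5): eyes.camera('top'); L.append(env.get_obs())
o=L[-1]; z=R.from_rotvec(o['orientation']).as_matrix()[:,2]; m=lambda k:np.mean([q[k] for q in L],0)
print('t',round(o['time_s'],2),'p',(m('ee_pos')*1000).round(2),'jaw',round(np.degrees(np.arctan2(z[1],z[0])),1),'F',m('wrist_force').round(2),'M',m('moment').round(3),'Mz',[round(q['moment'][2],2) for q in L],'op',round(o['opening']*1000,1),'q6',o['joint_pos'][5].round(2))
E
python3 av.py
```

```text
t 6.07 p [548.7  216.75  95.79] jaw 14.2 F [ 0.25  0.71 -0.5 ] M [-0.177  0.027  0.084] Mz [np.float64(0.16), np.float64(0.01), np.float64(0.12), np.float64(0.07), np.float64(0.06)] op 13.7 q6 0.09
```

Emit:
{"name": "apply_moves", "arguments": {
  "commands": [
    {"dp": [0,0,0.01],"rot": [0,0,-2],"fingers": 0.5},
    {"dp": [0,0,0.02],"rot": [0,0,-4],"fingers": 0.5},
    {"dp": [0,0,0.02],"rot": [0,0,-6],"fingers": 0.5},
    {"dp": [0,0,0.03],"rot": [0,0,-8],"fingers": 0.5},
    {"dp": [0,0,0.04],"rot": [0,0,-10],"fingers": 0.5}
  ]
}}

```text
time_s: 6.48
ee_pos: [0.549, 0.2168, 0.0962]
orientation: [-1.242, 1.156, -1.157]
wrist_force: [1.3, 0.7, -1.4]
opening: 0.0134
```

```bash
python3 av.py; python3 - <<'E'
from h import *
s=cam('scene');b=(290,120,390,220)
cv2.imwrite('pics/c3.png',cv2.resize(s['img'][b[1]:b[3],b[0]:b[2]],(500,500),interpolation=cv2.INTER_CUBIC))
E
```

```text
t 6.73 p [549.07 216.85  96.19] jaw 4.2 F [ 1.   -0.06 -1.85] M [-0.178 -0.154  0.063] Mz [np.float64(0.14), np.float64(0.05), np.float64(0.06), np.float64(0.05), np.float64(0.02)] op 13.4 q6 0.26
```

View pics/c3.png

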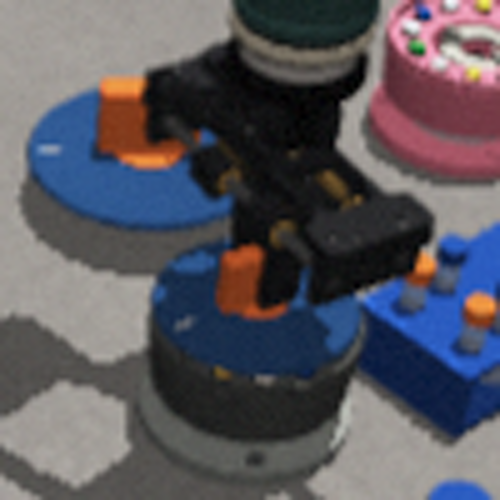

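Emit:
{"name": "apply_moves", "arguments": {
  "commands": [
    {"dp": [0,0,0.03],"rot": [0,0,0],"fingers": 0.5},
    {"dp": [0,0,0.06],"rot": [0,0,0],"fingers": 0.5},
    {"dp": [0,0,0.1],"rot": [0,0,0],"fingers": 0.5},
    {"dp": [0,0,0.1],"rot": [0,0,0],"fingers": 0.5}
  ]
}}

```text
time_s: 7.12
ee_pos: [0.5489, 0.2169, 0.0963]
orientation: [-1.243, 1.156, -1.156]
wrist_force: [5.0, 0.5, -11.0]
opening: 0.0136
```

```bash
python3 av.py
```

```text
t 7.37 p [548.89 216.87  96.29] jaw 4.1 F [  5.42   0.93 -12.34] M [-0.03  -0.975  0.033] Mz [np.float64(0.02), np.float64(0.05), np.float64(0.02), np.float64(0.03), np.float64(0.05)] op 13.8 q6 0.26
```

Emit:
{"name": "apply_moves", "arguments": {
  "commands": [
    {"dp": [0,0,-0.07],"rot": [0,0,0],"fingers": 0.5},
    {"dp": [0,0,-0.06],"rot": [0,0,-2.5],"fingers": 0.5},
    {"dp": [0,0,-0.05],"rot": [0,0,-5],"fingers": 0.5},
    {"dp": [0,0,-0.04],"rot": [0,0,-7.5],"fingers": 0.5},
    {"dp": [0,0,-0.03],"rot": [0,0,-10],"fingers": 0.5}
  ]
}}

```text
time_s: 7.78
ee_pos: [0.5493, 0.2168, 0.0967]
orientation: [-1.158, 1.284, -1.286]
wrist_force: [4.7, -0.1, -9.9]
opening: 0.0136
```

```bash
python3 av.py
```

```text
t 8.03 p [549.28 216.81  96.68] jaw -5.8 F [  4.72   0.43 -10.01] M [-0.183 -0.887  0.068] Mz [np.float64(0.1), np.float64(0.08), np.float64(0.08), np.float64(0.05), np.float64(0.03)] op 13.6 q6 0.44
```

Emit:
{"name": "apply_moves", "arguments": {
  "commands": [
    {"dp": [0,0,0.01],"rot": [0,0,-2],"fingers": 0.5},
    {"dp": [0,0,0.02],"rot": [0,0,-4],"fingers": 0.5},
    {"dp": [0,0,0.02],"rot": [0,0,-6],"fingers": 0.5},
    {"dp": [0,0,0.03],"rot": [0,0,-8],"fingers": 0.5}
  ]
}}

```text
time_s: 8.37
ee_pos: [0.5496, 0.2168, 0.097]
orientation: [-1.084, 1.385, -1.387]
wrist_force: [5.2, -0.6, -11.7]
opening: 0.0138
```

```bash
python3 av.py
```

```text
t 8.62 p [549.58 216.76  96.97] jaw -13.8 F [  6.04  -0.1  -10.7 ] M [-0.213 -0.985  0.143] Mz [np.float64(0.2), np.float64(0.13), np.float64(0.1), np.float64(0.17), np.float64(0.11)] op 13.8 q6 0.58
```

Emit:
{"name": "apply_moves", "arguments": {
  "commands": [
    {"dp": [-0.03,0,-0.04],"rot": [0,0,-2],"fingers": 0.5},
    {"dp": [-0.03,0,-0.03],"rot": [0,0,-4],"fingers": 0.5},
    {"dp": [-0.03,0,-0.03],"rot": [0,0,-6],"fingers": 0.5},
    {"dp": [-0.03,0,-0.02],"rot": [0,0,-8],"fingers": 0.5}
  ]
}}

```text
time_s: 8.95
ee_pos: [0.5498, 0.2167, 0.0973]
orientation: [-1.002, 1.483, -1.486]
wrist_force: [7.1, -1.1, -9.1]
opening: 0.0138
```

```bash
python3 av.py
```

```text
t 9.2 p [549.86 216.7   97.28] jaw -21.8 F [ 6.59 -0.97 -9.  ] M [-0.316 -1.054  0.112] Mz [np.float64(0.12), np.float64(0.13), np.float64(0.09), np.float64(0.1), np.float64(0.12)] op 13.4 q6 0.72
```

Emit:
{"name": "apply_moves", "arguments": {
  "commands": [
    {"dp": [0,0,0],"rot": [0,0,-2],"fingers": 0.5},
    {"dp": [0,0,0.01],"rot": [0,0,-4],"fingers": 0.5},
    {"dp": [0,0,0.01],"rot": [0,0,-6],"fingers": 0.5},
    {"dp": [0,0,0.02],"rot": [0,0,-8],"fingers": 0.5}
  ]
}}

```text
time_s: 9.53
ee_pos: [0.5501, 0.2166, 0.0976]
orientation: [-0.913, 1.58, -1.584]
wrist_force: [7.9, -1.6, -9.5]
opening: 0.0137
```

```bash
python3 av.py
```

```text
t 9.78 p [550.13 216.58  97.6 ] jaw -29.8 F [ 6.68 -1.45 -9.14] M [-0.383 -1.123  0.116] Mz [np.float64(0.15), np.float64(0.09), np.float64(0.12), np.float64(0.12), np.float64(0.11)] op 13.9 q6 0.86
```

Emit:
{"name": "apply_moves", "arguments": {
  "commands": [
    {"dp": [0.03,0,-0.04],"rot": [0,0,-2],"fingers": 0.5},
    {"dp": [0.06,0,-0.04],"rot": [0,0,-4],"fingers": 0.5},
    {"dp": [0.06,0,-0.03],"rot": [0,0,-6],"fingers": 0.5},
    {"dp": [0.06,0,-0.02],"rot": [0,0,-8],"fingers": 0.5}
  ]
}}

```text
time_s: 10.12
ee_pos: [0.5505, 0.2165, 0.098]
orientation: [-0.818, 1.676, -1.679]
wrist_force: [4.6, -2.7, -6.0]
opening: 0.0137
```

```bash
python3 av.py
```

```text
t 10.37 p [550.53 216.46  97.99] jaw -37.8 F [ 5.38 -2.04 -5.41] M [-0.515 -0.774  0.036] Mz [np.float64(0.04), np.float64(0.06), np.float64(-0.03), np.float64(0.1), np.float64(0.02)] op 13.5 q6 0.99
```

Emit:
{"name": "apply_moves", "arguments": {
  "commands": [
    {"dp": [0,0,0],"rot": [0,0,-2],"fingers": 0.5},
    {"dp": [0,0,0.01],"rot": [0,0,-4],"fingers": 0.5},
    {"dp": [0,0,0.02],"rot": [0,0,-6],"fingers": 0.5},
    {"dp": [0,0,0.03],"rot": [0,0,-8],"fingers": 0.5}
  ]
}}

```text
time_s: 10.7
ee_pos: [0.5507, 0.2164, 0.0987]
orientation: [-0.714, 1.768, -1.772]
wrist_force: [4.9, -2.1, -3.4]
opening: 0.0132
```

```bash
python3 av.py
```

```text
t 10.95 p [550.73 216.45  98.79] jaw -45.8 F [ 4.18 -2.88 -2.57] M [-0.683 -0.694  0.03 ] Mz [np.float64(0.05), np.float64(0.01), np.float64(0.05), np.float64(0.06), np.float64(-0.02)] op 13.8 q6 1.13
```

Emit:
{"name": "apply_moves", "arguments": {
  "commands": [
    {"dp": [0,0,0.03],"rot": [0,0,0],"fingers": 0.5},
    {"dp": [0,0,0.06],"rot": [0,0,0],"fingers": 0.5},
    {"dp": [0,0,0.1],"rot": [0,0,0],"fingers": 0.5}
  ]
}}

```text
time_s: 11.2
ee_pos: [0.5506, 0.2165, 0.0992]
orientation: [-0.716, 1.767, -1.77]
wrist_force: [6.5, -3.1, -6.8]
opening: 0.0134
```

```bash
python3 av.py
```

```text
t 11.45 p [550.68 216.45  99.23] jaw -45.8 F [ 5.35 -3.22 -5.69] M [-0.62  -0.947  0.012] Mz [np.float64(0.06), np.float64(-0.02), np.float64(-0.02), np.float64(-0.01), np.float64(0.05)] op 13.8 q6 1.13
```

Emit:
{"name": "apply_moves", "arguments": {
  "commands": [
    {"dp": [0.02,-0.02,0],"rot": [0,0,-2],"fingers": 0.5},
    {"dp": [0.04,-0.03,0],"rot": [0,0,-4],"fingers": 0.5},
    {"dp": [0.04,-0.03,0],"rot": [0,0,-5],"fingers": 0.5}
  ]
}}

```text
time_s: 11.7
ee_pos: [0.5509, 0.2165, 0.0997]
orientation: [-0.646, 1.826, -1.827]
wrist_force: [4.1, -3.1, -2.4]
opening: 0.0134
```

```bash
python3 av.py
```

```text
t 11.95 p [550.84 216.65  99.54] jaw -50.8 F [ 4.37 -2.38 -0.3 ] M [-0.51  -0.738  0.027] Mz [np.float64(0.04), np.float64(0.1), np.float64(-0.03), np.float64(-0.02), np.float64(0.04)] op 13.4 q6 1.22
```

Vertical load has fallen away (Fz ≈ 0). Probe-lift 2 mm gently.

Emit:
{"name": "apply_moves", "arguments": {
  "commands": [
    {"dp": [0,0,0.05],"rot": [0,0,0],"fingers": 0.5},
    {"dp": [0,0,0.1],"rot": [0,0,0],"fingers": 0.5},
    {"dp": [0,0,0.15],"rot": [0,0,0],"fingers": 0.5}
  ]
}}

```text
time_s: 12.2
ee_pos: [0.5507, 0.2168, 0.1001]
orientation: [-0.648, 1.825, -1.825]
wrist_force: [6.3, -0.6, -5.4]
opening: 0.0136
```

```bash
python3 av.py
```

```text
t 12.45 p [550.69 216.82 100.21] jaw -50.8 F [ 5.69 -1.1  -4.58] M [-0.371 -1.067  0.016] Mz [np.float64(0.01), np.float64(0.02), np.float64(0.06), np.float64(-0.0), np.float64(-0.01)] op 13.7 q6 1.22
```

Emit:
{"name": "apply_moves", "arguments": {
  "commands": [
    {"dp": [0.03,-0.01,0],"rot": [0,0,-1.5],"fingers": 0.5},
    {"dp": [0.06,-0.01,0],"rot": [0,0,-3],"fingers": 0.5},
    {"dp": [0.06,-0.01,0],"rot": [0,0,-3],"fingers": 0.5}
  ]
}}

```text
time_s: 12.7
ee_pos: [0.5509, 0.2166, 0.1003]
orientation: [-0.605, 1.859, -1.86]
wrist_force: [5.0, -2.1, -2.9]
opening: 0.0138
```

```bash
python3 av.py
```

```text
t 12.95 p [550.89 216.58 100.27] jaw -53.8 F [ 4.56 -2.23 -2.89] M [-0.459 -0.809  0.045] Mz [np.float64(0.05), np.float64(0.0), np.float64(0.03), np.float64(0.06), np.float64(0.08)] op 13.4 q6 1.27
```

Emit:
{"name": "apply_moves", "arguments": {
  "commands": [
    {"dp": [0.05,-0.02,0.05],"rot": [0,0,0],"fingers": 0.5},
    {"dp": [0.05,-0.02,0.1],"rot": [0,0,0],"fingers": 0.5},
    {"dp": [0.05,-0.02,0.15],"rot": [0,0,0],"fingers": 0.5}
  ]
}}

```text
time_s: 13.2
ee_pos: [0.5509, 0.2167, 0.1014]
orientation: [-0.607, 1.86, -1.859]
wrist_force: [4.6, -0.4, -5.1]
opening: 0.0134
```

```bash
python3 av.py;  python3 - <<'E'
from h import *
s=cam('scene');b=(290,120,390,220)
cv2.imwrite('pics/c4.png',cv2.resize(s['img'][b[1]:b[3],b[0]:b[2]],(600,600),interpolation=cv2.INTER_CUBIC))
E
```

```text
t 13.45 p [550.89 216.7  101.51] jaw -53.9 F [ 4.35  0.23 -3.78] M [-0.016 -0.746  0.018] Mz [np.float64(0.06), np.float64(0.07), np.float64(-0.04), np.float64(0.02), np.float64(-0.02)] op 13.9 q6 1.27
```

View pics/c4.png

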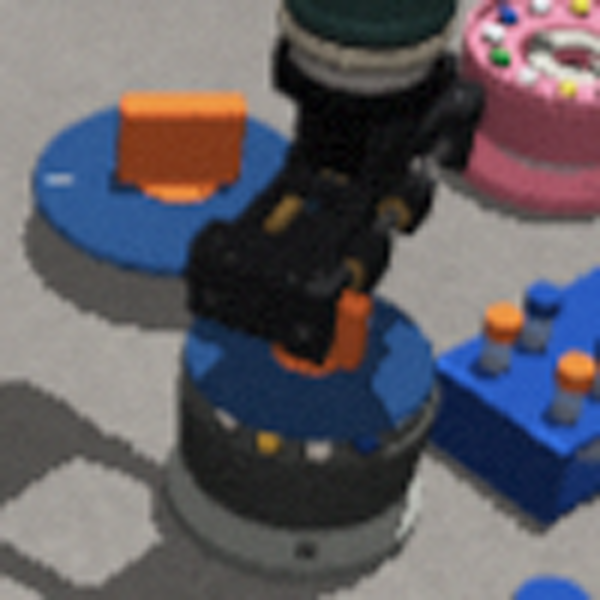

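Emit:
{"name": "apply_moves", "arguments": {
  "commands": [
    {"dp": [0.03,0,0.1],"rot": [0,0,0],"fingers": 0.5},
    {"dp": [0.03,0,0.2],"rot": [0,0,0],"fingers": 0.5},
    {"dp": [0.03,0,0.3],"rot": [0,0,0],"fingers": 0.5}
  ]
}}

```text
time_s: 13.75
ee_pos: [0.5509, 0.2164, 0.1044]
orientation: [-0.607, 1.86, -1.86]
wrist_force: [3.9, 0.4, -5.0]
opening: 0.0132
```

```bash
python3 av.py
```

```text
t 14.0 p [550.97 216.4  104.62] jaw -53.9 F [ 3.1   0.   -2.39] M [-0.031 -0.486 -0.007] Mz [np.float64(0.01), np.float64(0.0), np.float64(-0.06), np.float64(0.05), np.float64(-0.04)] op 13.6 q6 1.27
```

Emit:
{"name": "apply_moves", "arguments": {
  "commands": [
    {"dp": [0,0,0.3],"rot": [0,0,0],"fingers": 0.5},
    {"dp": [0,0,0.6],"rot": [0,0,0],"fingers": 0.5},
    {"dp": [0,0,0.9],"rot": [0,0,0],"fingers": 0.5},
    {"dp": [0,0,1.3],"rot": [0,0,0],"fingers": 0.5},
    {"dp": [0,0,1.7],"rot": [0,0,0],"fingers": 0.5}
  ]
}}

```text
time_s: 14.42
ee_pos: [0.5503, 0.2163, 0.1215]
orientation: [-0.609, 1.861, -1.86]
wrist_force: [0.6, 0.0, -2.7]
opening: 0.0136
```

Emit:
{"name": "apply_moves", "arguments": {
  "commands": [
    {"dp": [0,0,0.6],"rot": [0,0,0],"fingers": 0.5},
    {"dp": [0,0,1.5],"rot": [0,0,0],"fingers": 0.5},
    {"dp": [0,0,2.5],"rot": [0,0,0],"fingers": 0.5},
    {"dp": [0,0,3.5],"rot": [0,0,0],"fingers": 0.5},
    {"dp": [0,0,4.5],"rot": [0,0,0],"fingers": 0.5}
  ]
}}

```text
time_s: 14.83
ee_pos: [0.5513, 0.2165, 0.168]
orientation: [-0.606, 1.86, -1.86]
wrist_force: [0.4, -0.3, -1.9]
opening: 0.0135
```

```bash
python3 av.py;  python3 - <<'E'
from h import *
s=cam('scene');b=(280,90,400,210)
cv2.imwrite('pics/c5.png',cv2.resize(s['img'][b[1]:b[3],b[0]:b[2]],(600,600),interpolation=cv2.INTER_CUBIC))
E
```

```text
t 15.08 p [552.06 216.72 168.39] jaw -53.9 F [ 0.33 -0.16 -1.69] M [-0.045  0.115  0.007] Mz [np.float64(0.01), np.float64(0.0), np.float64(0.01), np.float64(0.01), np.float64(0.0)] op 13.5 q6 1.27
```

View pics/c5.png

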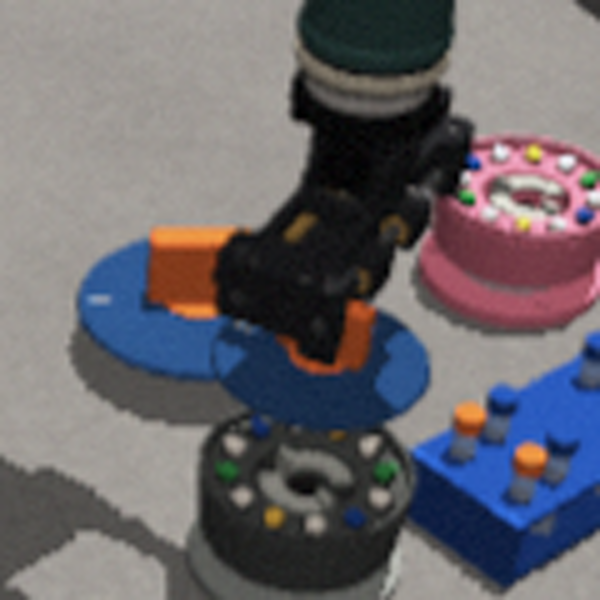

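Emit:
{"name": "apply_moves", "arguments": {
  "commands": [
    {"dp": [-0.2,-1.2,0],"rot": [0,0,0],"fingers": 0.5},
    {"dp": [-0.6,-3.7,0],"rot": [0,0,0],"fingers": 0.5},
    {"dp": [-1.0,-6.7,0],"rot": [0,0,0],"fingers": 0.5},
    {"dp": [-1.5,-9.7,0],"rot": [0,0,0],"fingers": 0.5},
    {"dp": [-2.0,-12.7,0],"rot": [0,0,0],"fingers": 0.5}
  ]
}}

```text
time_s: 15.55
ee_pos: [0.5299, 0.0876, 0.1656]
orientation: [-0.609, 1.86, -1.86]
wrist_force: [0.2, -0.7, -1.2]
opening: 0.0139
```

Emit:
{"name": "apply_moves", "arguments": {
  "commands": [
    {"dp": [-0.5,-3,0],"rot": [0,0,0],"fingers": 0.5},
    {"dp": [-1,-6,0],"rot": [0,0,0],"fingers": 0.5},
    {"dp": [-1.4,-9,0],"rot": [0,0,0],"fingers": 0.5},
    {"dp": [-1.9,-12,0],"rot": [0,0,0],"fingers": 0.5},
    {"dp": [-2.3,-15,0],"rot": [0,0,0],"fingers": 0.5}
  ]
}}

```text
time_s: 15.97
ee_pos: [0.5065, -0.0625, 0.1657]
orientation: [-0.608, 1.861, -1.86]
wrist_force: [0.7, 0.0, -1.3]
opening: 0.0138
```

Emit:
{"name": "apply_moves", "arguments": {
  "commands": [
    {"dp": [-0.5,-3,0],"rot": [0,0,0],"fingers": 0.5},
    {"dp": [-1,-6,0],"rot": [0,0,0],"fingers": 0.5},
    {"dp": [-1.4,-9,0],"rot": [0,0,0],"fingers": 0.5},
    {"dp": [-1.9,-12,0],"rot": [0,0,0],"fingers": 0.5},
    {"dp": [-2.3,-14.5,0],"rot": [0,0,0],"fingers": 0.5}
  ]
}}

```text
time_s: 16.38
ee_pos: [0.4834, -0.2079, 0.1658]
orientation: [-0.608, 1.861, -1.861]
wrist_force: [0.0, -0.9, -3.0]
opening: 0.0135
```

Emit:
{"name": "apply_moves", "arguments": {
  "commands": [
    {"dp": [0,-0.9,0],"rot": [0,0,0],"fingers": 0.5},
    {"dp": [0,-1.2,0],"rot": [0,0,0],"fingers": 0.5},
    {"dp": [0,-1.2,0],"rot": [0,0,0],"fingers": 0.5}
  ]
}}

```text
time_s: 16.63
ee_pos: [0.4845, -0.2179, 0.1659]
orientation: [-0.606, 1.862, -1.86]
wrist_force: [-0.1, 0.4, -1.7]
opening: 0.0135
```

```bash
python3 av.py
```

```text
t 16.88 p [ 484.99 -216.58  166.12] jaw -53.8 F [-0.47 -0.21 -2.04] M [-0.038  0.143  0.009] Mz [np.float64(0.04), np.float64(-0.03), np.float64(0.03), np.float64(0.01), np.float64(-0.0)] op 13.8 q6 0.47
```

Emit:
{"name": "apply_moves", "arguments": {
  "commands": [
    {"dp": [0,-0.1,-1.5],"rot": [0,0,0],"fingers": 0.5},
    {"dp": [0.05,-0.1,-3.5],"rot": [0,0,0],"fingers": 0.5},
    {"dp": [0.05,-0.1,-5.5],"rot": [0,0,0],"fingers": 0.5},
    {"dp": [0.05,-0.1,-7],"rot": [0,0,0],"fingers": 0.5},
    {"dp": [0.05,-0.1,-7.8],"rot": [0,0,0],"fingers": 0.5}
  ]
}}

```text
time_s: 17.3
ee_pos: [0.4844, -0.2169, 0.0862]
orientation: [-0.611, 1.862, -1.857]
wrist_force: [-0.5, -0.3, -1.8]
opening: 0.0134
```

```bash
python3 av.py;  python3 - <<'E'
from fit import *
s=cam('scene');t=cam('top');b=(150,160,240,250);b2=(300,165,390,255)
o=env.get_obs(); p=o['ee_pos']; z0=p[2]-.016
# overlay expected lid disc and ring circle in scene
A=[]
for c,bb in((s,b),(t,b2)):
    im=cv2.resize(c['img'][bb[1]:bb[3],bb[0]:bb[2]],None,fx=4.4,fy=4.4,interpolation=cv2.INTER_CUBIC)
    for ctr,r,z,col in(((p[0]-.001,p[1]-.0006),.062,z0+.008,(0,255,255)),((.4845,-.2183),.042,.034,(0,255,0)),((.4845,-.2183),.042,0,(0,0,255))):
        uv=np.array([proj(c,[ctr[0]+q[0],ctr[1]+q[1],z]) for q in circ(r,0)]); uv=((uv+.5-bb[:2])*4.4-.5)
        cv2.polylines(im,[np.round(uv).astype(np.int32)],True,col,1)
    A.append(im)
cv2.imwrite('pics/c6.png',np.hstack(A))
E
```

```text
t 17.55 p [ 485.3  -217.8    87.74] jaw -53.8 F [-0.61  0.17 -1.97] M [-0.025  0.131  0.027] Mz [np.float64(0.03), np.float64(0.03), np.float64(-0.01), np.float64(0.03), np.float64(0.05)] op 13.5 q6 0.47
```

View pics/c6.png

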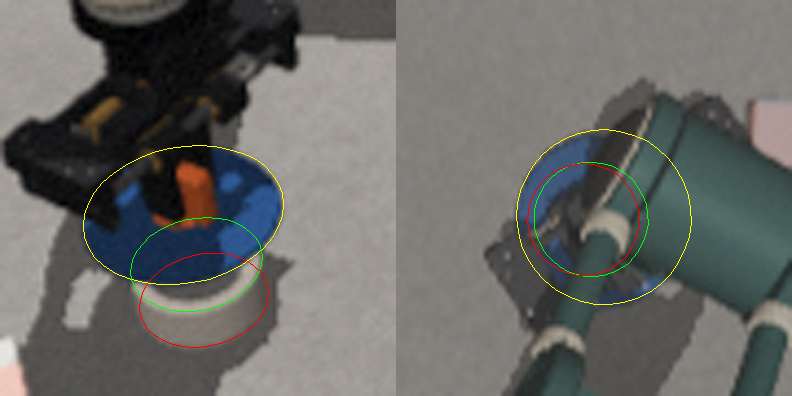

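Emit:
{"name": "apply_moves", "arguments": {
  "commands": [
    {"dp": [0,0,-0.7],"rot": [0,0,0],"fingers": 0.5},
    {"dp": [0,0,-1.4],"rot": [0,0,0],"fingers": 0.5},
    {"dp": [0,0,-2.1],"rot": [0,0,0],"fingers": 0.5}
  ]
}}

```text
time_s: 17.9
ee_pos: [0.4857, -0.2187, 0.0671]
orientation: [-0.606, 1.859, -1.86]
wrist_force: [0.2, -0.1, -2.9]
opening: 0.0136
```

```bash
python3 av.py
```

```text
t 18.15 p [ 484.69 -218.21   66.12] jaw -53.9 F [-0.31 -0.08 -2.23] M [-0.034  0.13  -0.002] Mz [np.float64(0.05), np.float64(-0.04), np.float64(-0.06), np.float64(0.01), np.float64(0.02)] op 13.3 q6 0.47
```

Emit:
{"name": "apply_moves", "arguments": {
  "commands": [
    {"dp": [0,0,-0.5],"rot": [0,0,0],"fingers": 0.5},
    {"dp": [0,0,-0.9],"rot": [0,0,0],"fingers": 0.5},
    {"dp": [0,0,-1.2],"rot": [0,0,0],"fingers": 0.5}
  ]
}}

```text
time_s: 18.4
ee_pos: [0.4855, -0.2186, 0.055]
orientation: [-0.607, 1.86, -1.86]
wrist_force: [-1.3, -0.3, -2.0]
opening: 0.0136
```

```bash
python3 av.py
```

```text
t 18.65 p [ 485.24 -218.43   54.85] jaw -53.9 F [-0.38 -0.35 -1.97] M [-0.066  0.133  0.001] Mz [np.float64(-0.02), np.float64(0.03), np.float64(0.02), np.float64(-0.04), np.float64(0.01)] op 13.5 q6 0.47
```

Spigot is in the bore without contact. Lower by 1 mm steps until contact.

Emit:
{"name": "apply_moves", "arguments": {
  "commands": [
    {"dp": [0,0,-0.1],"rot": [0,0,0],"fingers": 0.5},
    {"dp": [0,0,-0.2],"rot": [0,0,0],"fingers": 0.5},
    {"dp": [0,0,-0.3],"rot": [0,0,0],"fingers": 0.5}
  ]
}}

```text
time_s: 18.9
ee_pos: [0.4857, -0.2187, 0.0525]
orientation: [-0.607, 1.86, -1.86]
wrist_force: [-0.0, 0.6, -2.7]
opening: 0.0136
```

```bash
python3 av.py
```

```text
t 19.15 p [ 485.55 -218.58   52.33] jaw -53.9 F [-0.08  0.09 -2.36] M [-0.055  0.118 -0.011] Mz [np.float64(-0.04), np.float64(-0.0), np.float64(0.03), np.float64(-0.06), np.float64(0.02)] op 13.8 q6 0.47
```

Emit:
{"name": "apply_moves", "arguments": {
  "commands": [
    {"dp": [0,0,-0.05],"rot": [0,0,0],"fingers": 0.5},
    {"dp": [0,0,-0.1],"rot": [0,0,0],"fingers": 0.5},
    {"dp": [0,0,-0.15],"rot": [0,0,0],"fingers": 0.5}
  ]
}}

```text
time_s: 19.4
ee_pos: [0.4856, -0.2186, 0.0509]
orientation: [-0.607, 1.86, -1.86]
wrist_force: [-0.4, 0.2, -2.0]
opening: 0.0134
```

```bash
python3 av.py
```

```text
t 19.65 p [ 485.54 -218.58   50.82] jaw -53.9 F [ 0.06 -0.37 -2.23] M [-0.053  0.118  0.005] Mz [np.float64(-0.0), np.float64(0.02), np.float64(0.02), np.float64(-0.01), np.float64(0.0)] op 13.4 q6 0.47
```

Emit:
{"name": "apply_moves", "arguments": {
  "commands": [
    {"dp": [0,0,-0.05],"rot": [0,0,0],"fingers": 0.5},
    {"dp": [0,0,-0.1],"rot": [0,0,0],"fingers": 0.5}
  ]
}}

```text
time_s: 19.82
ee_pos: [0.4857, -0.2186, 0.0499]
orientation: [-0.607, 1.86, -1.86]
wrist_force: [0.3, 0.1, -2.5]
opening: 0.0137
```

```bash
python3 av.py
```

```text
t 20.07 p [ 485.55 -218.57   49.83] jaw -53.9 F [ 0.22  0.01 -2.1 ] M [-0.051  0.112 -0.005] Mz [np.float64(-0.01), np.float64(-0.04), np.float64(0.0), np.float64(0.06), np.float64(-0.04)] op 13.5 q6 0.47
```

Emit:
{"name": "apply_moves", "arguments": {
  "commands": [
    {"dp": [0,0,-0.05],"rot": [0,0,0],"fingers": 0.5},
    {"dp": [0,0,-0.1],"rot": [0,0,0],"fingers": 0.5}
  ]
}}

```text
time_s: 20.23
ee_pos: [0.4857, -0.2186, 0.0489]
orientation: [-0.607, 1.86, -1.86]
wrist_force: [-0.2, 0.6, -2.1]
opening: 0.0139
```

```bash
python3 av.py
```

```text
t 20.48 p [ 485.55 -218.57   48.83] jaw -53.9 F [-0.31  0.32 -1.94] M [-0.027  0.139 -0.008] Mz [np.float64(-0.02), np.float64(-0.0), np.float64(0.02), np.float64(-0.04), np.float64(-0.0)] op 13.8 q6 0.47
```

Emit:
{"name": "apply_moves", "arguments": {
  "commands": [
    {"dp": [0,0,-0.05],"rot": [0,0,0],"fingers": 0.5},
    {"dp": [0,0,-0.1],"rot": [0,0,0],"fingers": 0.5}
  ]
}}

```text
time_s: 20.65
ee_pos: [0.4856, -0.2186, 0.0479]
orientation: [-0.607, 1.86, -1.86]
wrist_force: [-0.1, -0.5, -2.3]
opening: 0.0136
```

```bash
python3 av.py
```

```text
t 20.9 p [ 485.55 -218.58   47.83] jaw -53.9 F [-0.27 -0.34 -1.93] M [-0.045  0.131 -0.005] Mz [np.float64(-0.01), np.float64(-0.03), np.float64(0.02), np.float64(0.04), np.float64(-0.05)] op 13.9 q6 0.47
```

Emit:
{"name": "apply_moves", "arguments": {
  "commands": [
    {"dp": [0,0,-0.05],"rot": [0,0,0],"fingers": 0.5},
    {"dp": [0,0,-0.1],"rot": [0,0,0],"fingers": 0.5}
  ]
}}

```text
time_s: 21.07
ee_pos: [0.4857, -0.2187, 0.0469]
orientation: [-0.607, 1.86, -1.86]
wrist_force: [-0.3, 0.6, -2.2]
opening: 0.014
```

```bash
python3 av.py
```

```text
t 21.32 p [ 485.58 -218.58   46.85] jaw -53.9 F [ 0.34  0.16 -1.95] M [-0.056  0.116  0.01 ] Mz [np.float64(0.03), np.float64(0.05), np.float64(0.01), np.float64(-0.02), np.float64(-0.01)] op 13.4 q6 0.47
```

Emit:
{"name": "apply_moves", "arguments": {
  "commands": [
    {"dp": [0,0,-0.05],"rot": [0,0,0],"fingers": 0.5},
    {"dp": [0,0,-0.1],"rot": [0,0,0],"fingers": 0.5}
  ]
}}

```text
time_s: 21.48
ee_pos: [0.4857, -0.2186, 0.0468]
orientation: [-0.607, 1.86, -1.86]
wrist_force: [-3.5, 1.1, 8.7]
opening: 0.0136
```

```bash
python3 av.py;  python3 - <<'E'
from fit import *
s=cam('scene');b=(160,170,240,250)
cv2.imwrite('pics/c7.png',cv2.resize(s['img'][b[1]:b[3],b[0]:b[2]],(600,600),interpolation=cv2.INTER_CUBIC))
E
```

```text
t 21.73 p [ 485.66 -218.64   46.77] jaw -53.9 F [-2.88  1.2   4.91] M [0.167 0.582 0.001] Mz [np.float64(0.03), np.float64(-0.0), np.float64(-0.02), np.float64(-0.03), np.float64(0.03)] op 13.7 q6 0.47
```

View pics/c7.png

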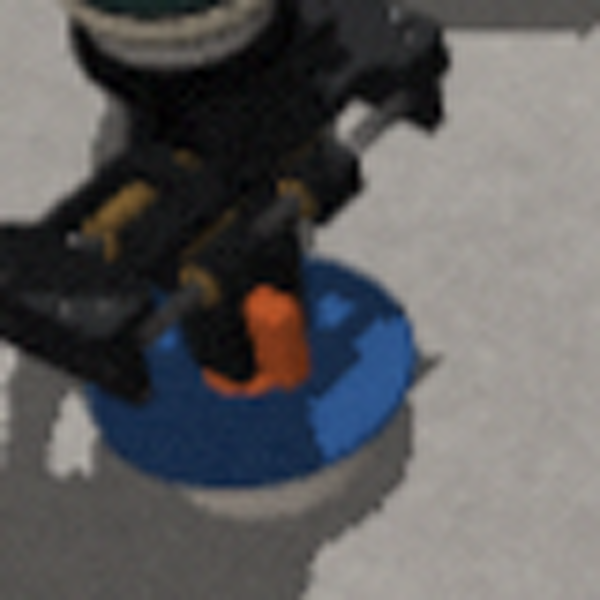

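Emit:
{"name": "apply_moves", "arguments": {
  "commands": [
    {"dp": [0,0,0.05],"rot": [0,0,0],"fingers": 0.5},
    {"dp": [0,0,0.05],"rot": [0,0,0],"fingers": 0.5},
    {"dp": [0,0,0.05],"rot": [0,0,0],"fingers": 0.5}
  ],
  "squeeze": 10
}}

```text
time_s: 22.03
ee_pos: [0.4859, -0.2187, 0.0467]
orientation: [-0.606, 1.859, -1.86]
wrist_force: [-1.1, 0.6, 3.2]
opening: 0.0141
```

Emit:
{"name": "apply_moves", "arguments": {
  "commands": [
    {"dp": [0,0,0.05],"rot": [0,0,0],"fingers": 2.0},
    {"dp": [0,0,0.05],"rot": [0,0,0],"fingers": 3},
    {"dp": [0,0,0.05],"rot": [0,0,0],"fingers": 4},
    {"dp": [0,0,0.05],"rot": [0,0,0],"fingers": 5},
    {"dp": [0,0,0.05],"rot": [0,0,0],"fingers": 5}
  ]
}}

```text
time_s: 22.45
ee_pos: [0.4856, -0.2186, 0.0468]
orientation: [-0.607, 1.86, -1.86]
wrist_force: [-0.1, -0.1, 1.0]
opening: 0.0446
```

```bash
python3 av.py
```

```text
t 22.7 p [ 485.58 -218.6    46.83] jaw -53.9 F [ 0.01 -0.23  0.01] M [-0.037  0.15  -0.001] Mz [np.float64(0.04), np.float64(-0.03), np.float64(-0.04), np.float64(0.01), np.float64(0.01)] op 50.2 q6 0.47
```

Released. Rise straight up, then move aside to see.

Emit:
{"name": "apply_moves", "arguments": {
  "commands": [
    {"dp": [0,0,1],"rot": [0,0,0],"fingers": 5},
    {"dp": [0,0,3],"rot": [0,0,0],"fingers": 5},
    {"dp": [0,0,6],"rot": [0,0,0],"fingers": 5},
    {"dp": [0,0,9],"rot": [0,0,0],"fingers": 5},
    {"dp": [0,0,12],"rot": [0,0,0],"fingers": 5}
  ]
}}

```text
time_s: 23.12
ee_pos: [0.4853, -0.2184, 0.1687]
orientation: [-0.607, 1.86, -1.86]
wrist_force: [0.3, 0.1, 0.1]
opening: 0.0501
```

Emit:
{"name": "apply_moves", "arguments": {
  "commands": [
    {"dp": [0,3.5,2],"rot": [0,0,0],"fingers": 5},
    {"dp": [0,7,4],"rot": [0,0,0],"fingers": 5},
    {"dp": [0,10.5,5],"rot": [0,0,0],"fingers": 5},
    {"dp": [0,14,5],"rot": [0,0,0],"fingers": 5},
    {"dp": [0,17.5,5],"rot": [0,0,0],"fingers": 5}
  ]
}}

```text
time_s: 23.53
ee_pos: [0.4862, -0.0424, 0.2194]
orientation: [-0.602, 1.857, -1.861]
wrist_force: [0.4, -0.1, -0.3]
opening: 0.0501
```

Emit:
{"name": "apply_moves", "arguments": {
  "commands": [
    {"dp": [0,3.5,0],"rot": [0,0,0],"fingers": 5},
    {"dp": [0,5,0],"rot": [0,0,0],"fingers": 5},
    {"dp": [0,5,0],"rot": [0,0,0],"fingers": 5},
    {"dp": [0,5,0],"rot": [0,0,0],"fingers": 5}
  ]
}}

```text
time_s: 23.87
ee_pos: [0.4856, 0.007, 0.2176]
orientation: [-0.608, 1.857, -1.859]
wrist_force: [0.3, 0.1, -0.1]
opening: 0.0499
```

```bash
python3 - <<'E'
from fit import *
s=cam('scene');t=cam('top');A=[]
cv2.imwrite('pics/sc9.png',s['img'])
for c,bb in((s,(150,160,240,250)),(t,(300,165,390,255))):
    im=cv2.resize(c['img'][bb[1]:bb[3],bb[0]:bb[2]],None,fx=4.4,fy=4.4,interpolation=cv2.INTER_CUBIC)
    for r,z,col in((.062,.042,(0,255,255)),(.042,0,(0,255,0))):
        uv=np.array([proj(c,[.4845+q[0],-.2183+q[1],z]) for q in circ(r,0)]); uv=((uv+.5-bb[:2])*4.4-.5)
        cv2.polylines(im,[np.round(uv).astype(np.int32)],True,col,1)
    A.append(im)
cv2.imwrite('pics/c9.png',np.hstack(A))
_,_,ct=blob(t,(305,170,385,250),(100,110,30),(125,255,255)); e=cv2.fitEllipse(cv2.convexHull(ct)); print(e,ray(t,e[0],.042))
E
python3 st.py
```

```text
((344.056884765625, 215.11293029785156), (36.49087905883789, 37.06113815307617), 107.52539825439453) [ 0.48184108 -0.21773592  0.042     ]
t 23.97 p [485.7   5.7 217.3] jaw -53.9 F [-0.8 -0.2 -0.3] M [-0.04  0.12  0.03] op 50.0 q [-0.04 -0.08  2.02 -0.    1.2   0.9 ]
```

View pics/c9.png

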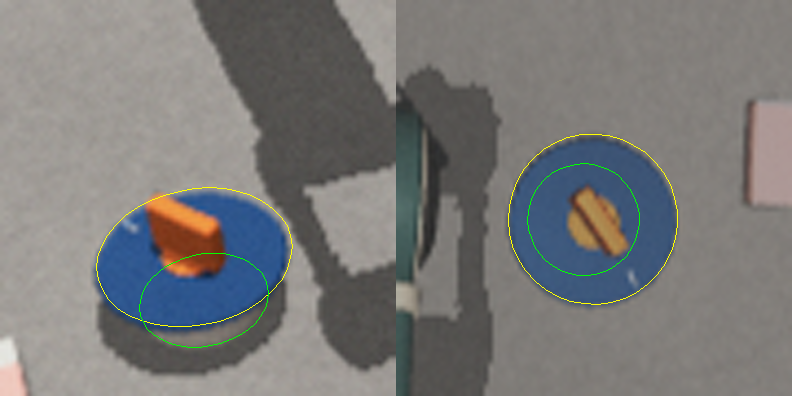

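View pics/sc9.png

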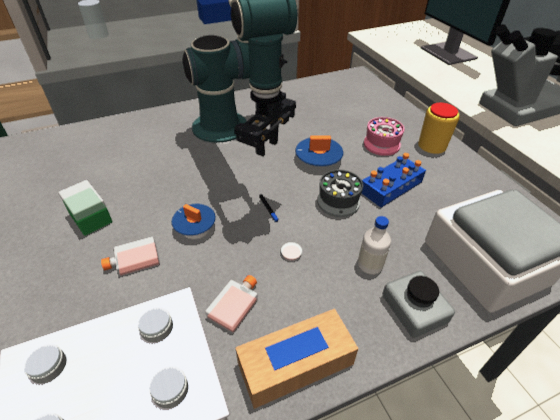

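```bash
python3 -c "
from cell import env
print(env.finish_job())"
```

```text
the job is handed in; nothing more can be done
None
```

The lid is off the rotor and lying on the white lid-rest ring, let go. The job was handed in at about 24 s of the 70 s allowed; no verdict was reported.

- **Loosening:** I pinched the orange knob and turned it clockwise about 98°. The resisting moment never read above 0.2 N m. The lid's mark turned with the knob while the rotor's mark stayed put. Gentle test lifts met a stop of about 12 N at 40° of turning, and the thread let go at about 90–95°.
- **Lifting:** Once free, the lid lifted with only its weight on the wrist (about 1.7 N). It was lifted upright above the rotor, then carried over to the ring.
- **Placing:** I lowered it in small steps until it touched the ring, then let go; the last reading there was about 0 N.

**Last checks:**
- In the final pictures the lid looks flat. From the overhead picture its axis is about 3 mm from the ring's.
- The bystanders look unmoved and the gripper is well clear.
- **Disagreement:** the lid touched the ring about 3 mm lower on the arm than I expected. It probably sat about 3 mm higher on the rotor than I had assumed at the start.
- **Side force:** there was a side force of 4–7 N on the knob during the second half of the turn. It dropped away once the lid was clear.

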